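Switch on and zero a digital manifold

ROBOT

A 6-joint arm with a two-finger parallel gripper is mounted at the origin on the work surface. World frame = base frame: x ahead of the robot, y to its left, z up, the work surface at z = 0. Lengths are in mm, angles in degrees, forces in N, time in s.
With the tool pointing down it reaches from about 350 to 850 mm from the base axis. Payload 8.1 kg.
Tool frame: the origin (TCP) lies midway between the tips of the shut fingers; the grasp point (between the pads) lies 19 mm behind it; x points along the fingers, y is the direction in which the jaws open and shut, and the axes are right-handed (so a half turn about x gives the same grasp; the last joint's range is limited). The gripper opens to 85 mm and grips with 20 to 120 N. Pads are 22 mm wide; open, the fingers measure 114 mm over their backs; the gripper's body (76 mm by 85 mm) begins 54 mm behind the grasp point. The pads swing forward as they close: fully open they stand 13 mm farther back than shut.
Start: joints at [66.268, 7.471, 85.268, -0, 87.261, -4.893], TCP at [193.723, 567.87, 231.292] pointing down, gripper open.
Joint ranges: [-169.43, 169.43], [-51.17, 129.36], [1.28, 143.12], [-76.62, 256.62], [0, 156.53], [-152.29, 152.29]. Speed limits (degrees/s): [136.94, 136.94, 159.86, 180, 180, 180].

INTERFACE

Orientations are given as [roll, pitch, yaw] about the fixed x, y, z axes, in that order (R = Rz(yaw) Ry(pitch) Rx(roll)).
In Python, from bench import r gives the robot as it stands.
- The arm moves only by the tool move_arm, never from a script. Its argument "deltas" is a list of rows, each a list of 2 entries, a list of its own where there are three numbers: the shift along the tool's x, y, z in mm, then the turn about the tool's x in degrees. A call has 1 to 12 rows; each row is the pose to reach, as a shift and turn from the pose measured when the call began, along the tool's axes at that moment; what a row does not reach only later rows make up. A row lasts 1/8 s, in which the tool goes at most 62.5 mm and 10.7 degrees, less where a joint would pass 70% of its speed; a pose out of reach is approached as far as the arm can. A call with a gripper value outside its range is refused whole. "jaw" is the opening, from -1 (shut) to 1 (fully open), set as the call begins (left out, the last holds). The fingers move at their own pace and stop on an object; "squeeze" is the grip in N (left out, the last holds). Time passes only in rows, so rows that repeat a pose let the fingers close. It gives the time, the measured TCP pose, the force and the opening at its end, in the units of the state.
- r.sense(): the state, without advancing time (a new reading comes with each control period).
- r.snapshot(name): name is "side" or "top"; returns (picture, depth): 400x640x3 uint8, red, green, blue; 400x640 float32, mm along the optical axis (not along the pixel's ray), 0 where there is no reading.
- r.get_calibration(name): a dict with "fovy" (degrees; the focal length in pixels is half the picture's height over the tangent of half this angle, whatever the lens; pixels are square), "cx", "cy" (the principal point, pixels), "position" and "attitude" of the camera in the world. Camera axes: x right, y down, z forward; pixel columns grow to the right and rows downward; lengths in mm; the calibration is good to about 2 mm. A picture is of the moment at which its call begins. get_calibration takes no time and is no camera call.
- r.hand_in(): hands the job in, once; it reports no verdict.
The state is a dict: "time": time; "joint_pos": joint angles; "qd": joint speeds; "joint_efforts": joint torques, N m; "tool_pos": TCP position; "tcp_rot": TCP orientation; "ft_force": force on the tool from outside, world axes, zero at the start; "wrist_torque": the same for the moment, N m; "finger_gap": finger opening in mm.
Only numpy, scipy, OpenCV 4.12 (cv2) and the standard library are available. Lean on these libraries where they do the work, as an engineer would, in place of code of your own. Each camera call takes 0.05 s, during which the arm holds its last target. There are 200 camera calls.

TASK

Get the digital manifold on the bench ready for a hook-up: switch it on by pressing its round key and letting it come up again, then press the wide bar key beside it and hold it down for about a second to zero the sensors, and let go. Press gently with the fingertips, without pressing its other keys, turning its two valve knobs or shoving or lifting the instrument. Leave everything else on the bench as it lies.

Things in the scene. Friction and masses are not known exactly. Their poses are not given: they have to be found in the camera images.
- manifold: Digital manifold: loose black instrument, 1.3 kg, on its back, face up 49 mm above the bench. Its x runs from the three brass ports (x -0.14) to the hanging hook (x 0.18), y to the left, z up. Origin on the bench; housing x -0.08..0.12, y -0.08..0.08. Six keys stand 7.5 mm proud in two rows of three (rows 42, keys 50 mm apart) below the blank screen. Ports point to the robot within 35 deg
- power_top (a point): centre of the top of the round key, the only round one, 18 mm across, at body (-0.042, 0.050, 0.0565): left end of the row nearer the ports. Axes as the body's
- power_key (a joint): travel of the round key: 0 = up, 0.005 m = bottomed on a rigid stop. All keys are sprung: about 1.5 N to start, 4.3 N at 2 mm, 5.7 N at 3 mm, 8.5 N at the 5 mm stop; they come up when let go. 2 mm works the key, 3 to 4 mm is a sure press
- zero_top (a point): centre of the top of the wide bar key, the only bar, 36 mm along body y and 15 mm along body x, at body (-0.042, 0, 0.0565): middle of the row nearer the ports. Axes as the body's
- zero_key (a joint): travel of the bar key, as for the round one (same spring)
- enter_key (a joint): travel of one of the four small square keys (13 mm), not to be pressed: right of the bar key (body (-0.042, -0.050)); same spring
- left_key (a joint): travel of one of the four small square keys (13 mm), not to be pressed: left, in the row nearer the screen (body (0, 0.050)); same spring
- middle_key (a joint): travel of one of the four small square keys (13 mm), not to be pressed: middle, in the row nearer the screen (body (0, 0)); same spring
- right_key (a joint): travel of one of the four small square keys (13 mm), not to be pressed: right, in the row nearer the screen (body (0, -0.050)); same spring
- left_valve_rim (a point): point on the rim of the left hand-valve knob (black, 37 mm across, 24 mm long), which sticks out sideways from the valve block, axis along body y, centre at body (-0.097, 0.110, 0.024); it turns easily and is not to be turned. The point goes round with the knob
- right_valve_rim (a point): point on the rim of the right hand-valve knob (black, 37 mm across, 24 mm long), which sticks out sideways from the valve block, axis along body y, centre at body (-0.097, -0.110, 0.024); it turns easily and is not to be turned. The point goes round with the knob
- gauge_set: Bystander, loose, leave alone: two-dial analogue gauge set: aluminium bar with two 79 mm round dials face up, about 180 mm x 210 mm, 33 mm high; origin on the bench under its middle
- clamp_meter: Bystander, loose, leave alone: black clamp meter lying face up, about 225 mm long, 72 mm wide, 45 mm high with its own small keys and dial; origin on the bench under it
- pliers: Bystander, loose, leave alone: needle-nose pliers lying flat, about 175 mm long, 14 mm high; origin under the pivot
- tube_cutter: Bystander, loose, leave alone: small tubing cutter, about 100 mm long, 22 mm high; origin under it
- flashlight: Bystander, loose, leave alone: aluminium pocket torch lying down, 110 mm long, 33 mm high; origin under its middle
- wrench: Bystander, loose, leave alone: open-ended spanner lying flat, 170 mm long, under 15 mm high; origin under it
- spray_can: Bystander, loose, leave alone: standing spray can with a black cap, 65 mm across, 184 mm high; origin under its centre
- flare_cap: Bystander, loose, leave alone: brass cap, 23 mm across, 19 mm high; origin under its centre

How it is judged:
By the outcome, as a careful person would: the job done as asked, in the order asked, and still so for the second after the job is handed in, with the robot touching nothing.
It also fails if it takes over 38 s, if anything falls off the work surface, if the arm or the gripper's body presses on something with over 40 N, if the wrist force passes 120 N, or if a joint passes its speed limit or range.

## Working session

There is one attempt and no reset: what is moved stays moved. The work goes in short steps, Python scripts to look and compute and a tool call to move; the robot and the scene stay as the last step left them, time stands still between calls to the robot, and variables do not carry over. Pictures are saved under pics/ and viewed, about 8 in all and at most 12, crops included, and the job is handed in when it is done.

Besides the shell and the picture viewer there is one more tool, called after "Call:" in YAML: its name, and indented under it one key for each argument. move_arm: Moves the arm, as the interface text tells. Its arguments: {"type":"object","properties":{"deltas":{"type":"array","items":{"type":"array"}},"jaw":{"type":"number"},"squeeze":{"type":"number"}},"required":["deltas"]}

```bash
mkdir -p pics
cat > h.py <<'E'
import numpy as np, cv2
from bench import r
def snap(n):
    p,d=r.snapshot(n); return p,d
def save(f,p): cv2.imwrite('pics/'+f,cv2.cvtColor(p,cv2.COLOR_RGB2BGR))
E
python3 - <<'E'
from h import *
for n in ('top','side'):
    print(n,r.get_calibration(n))
    p,d=snap(n); save(n+'1.png',p); np.savez(n+'1.npz',p=p,d=d)
s=r.sense(); print(s)
E
```

```text
top {'fovy': 49.18200587524857, 'cx': 310.37329311768553, 'cy': 198.72864050819837, 'position': array([ 429.43823091,   55.41529935, 1223.45579818]), 'attitude': array([-172.16507776,   -1.05449329,  -91.61127242])}
side {'fovy': 47.256562457102014, 'cx': 319.5421117728986, 'cy': 203.9223977930716, 'position': array([ 223.90868638, -682.64668608,  739.41608306]), 'attitude': array([-128.94355045,   -0.18173299,  -26.76802241])}
{'time': 0.1, 'joint_pos': array([ 6.62673737e+01,  7.50978220e+00,  8.53257070e+01, -1.84838251e-03,
        8.72618792e+01, -4.89341531e+00]), 'qd': array([ 0.00640241, -0.11301174, -0.19272324,  0.03411918,  0.04680174,
       -0.0576745 ]), 'joint_efforts': array([ 5.44504855e-04, -5.70946455e+01, -5.01946521e+01, -2.63600814e-04,
        8.02419148e-03, -2.84656693e-05]), 'tool_pos': array([193.53334316, 567.38554477, 230.33418591]), 'tcp_rot': array([ -93.80720881,   89.90261406, -112.64632991]), 'ft_force': array([-0.13947613, -0.41697136, -0.29069804]), 'wrist_torque': array([ 0.04258925, -0.02029389,  0.06194753]), 'finger_gap': 85.31901508269733}
```

View pics/top1.png

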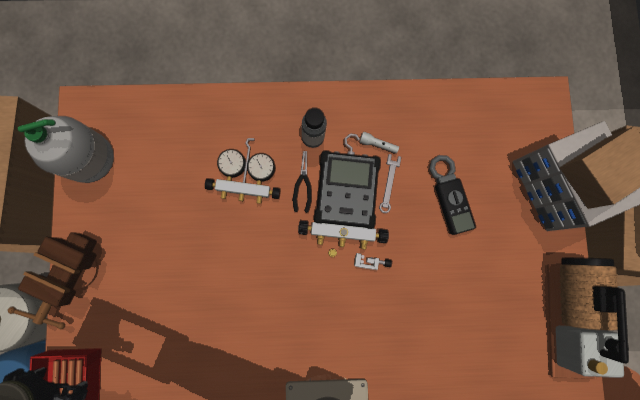

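View pics/side1.png

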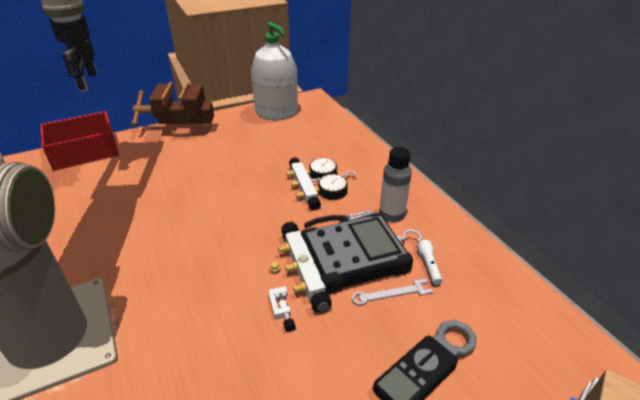

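The top view shows the manifold around (345,195): keys at about (327,208), (345,211) and (365,213), ports pointing down towards the robot. The side view shows the keys at about (322,245). Next I'll enlarge both.

Run:
```python
from h import *
a=np.load('top1.npz')['p'][145:255,290:400]; b=np.load('side1.npz')['p'][210:310,270:415]
A=cv2.resize(a,None,fx=5,fy=5,interpolation=cv2.INTER_CUBIC); save('ctop.png',np.clip(A*1.6,0,255).astype('uint8'))
B=cv2.resize(b,None,fx=5,fy=5,interpolation=cv2.INTER_CUBIC); save('cside.png',np.clip(B*1.6,0,255).astype('uint8'))
```

```text
(no output)
```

View pics/ctop.png

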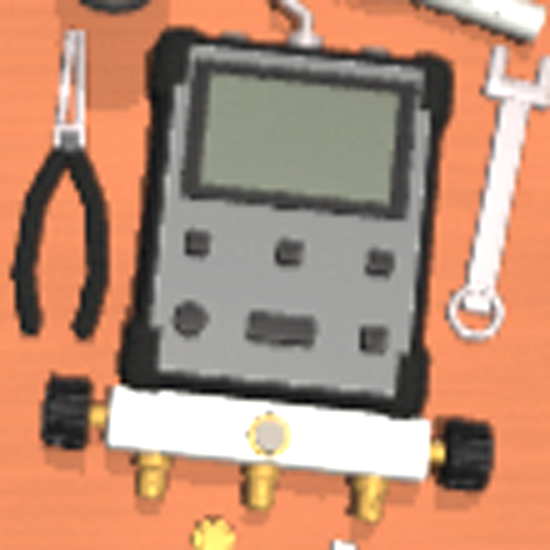

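View pics/cside.png

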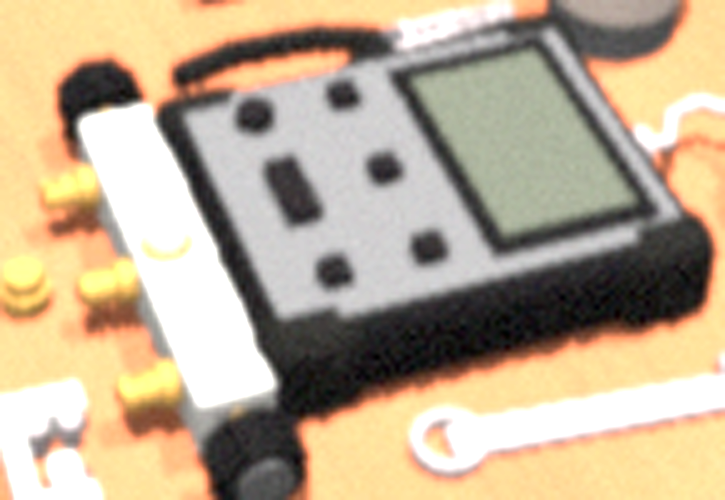

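```bash
cat >> h.py <<'E'
from scipy.spatial.transform import Rotation as Ro
def ray(n,uv,z,cal=None):
    c=cal or r.get_calibration(n); f=200/np.tan(np.radians(c['fovy']/2))
    R=Ro.from_euler('xyz',c['attitude'],degrees=True).as_matrix()
    v=R@np.array([(uv[0]-c['cx'])/f,(uv[1]-c['cy'])/f,1]); o=c['position']
    return o+v*(z-o[2])/v[2]
B=np.array([[0,50],[0,0],[0,-50],[-42,50],[-42,0],[-42,-50.]])
def fit(P):
    cb,cp=B.mean(0),P.mean(0); H=(B-cb).T@(P-cp)
    th=np.arctan2(H[0,1]-H[1,0],H[0,0]+H[1,1]); R=np.array([[np.cos(th),-np.sin(th)],[np.sin(th),np.cos(th)]])
    return th,cp-R@cb,R
E
python3 - <<'E'
from h import *
S={'top':(5,290,145,[(197,242),(289,252),(380,261),(189,319),(281,328),(373,339)]),'side':(5,270,210,[(343,95),(384,168),(429,246),(254,115),(293,190),(335,270)])}
for n,(k,x0,y0,pts) in S.items():
    z=np.load(n+'1.npz'); g=cv2.cvtColor(z['p'],cv2.COLOR_RGB2GRAY); d=z['d']
    G=cv2.resize(g[y0:y0+110,x0:x0+145],None,fx=5,fy=5,interpolation=cv2.INTER_CUBIC)
    P=[]
    for i,(u,v) in enumerate(pts):
        w=(42 if i==4 else 24)
        W=G[v-w:v+w,u-w:u+w].astype(float); hi=np.percentile(W,80); lo=W[w-4:w+4,w-4:w+4].mean()
        m=(W<(hi+lo)/2).astype('uint8'); _,L,st,ce=cv2.connectedComponentsWithStats(m)
        l=L[w,w]; c=ce[l]; uu=(u-w+c[0]+.5)/5-.5+x0; vv=(v-w+c[1]+.5)/5-.5+y0
        q=ray(n,(uu,vv),54); P.append(q[:2]); print(n,i,np.round([uu,vv],1),st[l][4],np.round(q,1),d[int(round(vv)),int(round(uu))])
    P=np.array(P); th,o,R=fit(P); print(np.degrees(th),o,'res',np.round(P-(B@R.T+o),1).tolist())
    print('power',R@[-42,50]+o,'zero',R@[-42,0]+o)
E
```

```text
top 0 [328.9 193.3] 652 [603.3 -21.1  54. ] 1185.4426
top 1 [347.2 195.2] 693 [596.8 -70.7  54. ] 1184.6163
top 2 [365.5 197.3] 683 [ 589.8 -120.    54. ] 1178.7443
top 3 [327.4 208.4] 1008 [562.2 -15.8  54. ] 1176.3082
top 4 [345.7 210.5] 2144 [555.2 -64.9  54. ] 1177.1604
top 5 [364.1 212.5] 756 [ 548.6 -114.5   54. ] 1179.6923
-7.75013780170082 [596.80209369 -70.659496  ] res [[-0.2, 0.0], [-0.0, -0.0], [-0.2, 0.3], [0.3, -0.4], [0.0, 0.1], [0.2, 0.1]]
power [561.92840529 -15.45237818] zero [555.18573962 -64.99565683]
side 0 [338.1 228.6] 755 [605.3 -23.4  54. ] 1015.064
side 1 [346.4 243.3] 850 [598.7 -72.9  54. ] 981.681
side 2 [355.3 259.2] 947 [ 592.  -122.5   54. ] 943.6355
side 3 [320.5 232.8] 1037 [563.9 -18.   54. ] 1007.2422
side 4 [328.  247.9] 2555 [556.8 -67.7  54. ] 968.2564
side 5 [336.4 264. ] 962 [ 550.4 -116.9   54. ] 933.384
-7.675808709129727 [598.66898699 -73.04112649] res [[-0.0, 0.1], [0.0, 0.1], [-0.0, 0.1], [0.2, -0.1], [-0.2, -0.3], [0.0, 0.1]]
power [563.72370846 -17.87929631] zero [557.04532032 -67.43128045]
```

```bash
cat >> h.py <<'E'
def go(p):
    s=r.sense(); R=Ro.from_euler('xyz',s['tcp_rot'],degrees=True).as_matrix()
    print('t',s['time'],'pos',s['tool_pos'].round(2),'F',s['ft_force'].round(2),'gap',s['finger_gap'],'q',s['joint_pos'].round(1)); print(R.round(4)); print('delta',(R.T@(np.array(p)-s['tool_pos'])).round(1))
    b=Ro.from_euler('z',-7.7,degrees=True).as_matrix()[:,1]; y=R[:,1]
    print('tool y heading',np.degrees(np.arctan2(y[1],y[0])))
E
python3 -c "
from h import *
go([562.8,-16.7,130]);go([562.8,-16.7,230])"
```

```text
t 0.1 pos [193.53 567.39 230.33] F [-0.14 -0.42 -0.29] gap 85.31901508269733 q [66.3  7.5 85.3 -0.  87.3 -4.9]
[[-7.000e-04  3.229e-01  9.464e-01]
 [-1.600e-03  9.464e-01 -3.229e-01]
 [-1.000e+00 -1.700e-03 -1.000e-04]]
delta [ 101.  -433.4  538.1]
tool y heading 71.16088438519897
t 0.1 pos [193.53 567.39 230.33] F [-0.14 -0.42 -0.29] gap 85.31901508269733 q [66.3  7.5 85.3 -0.  87.3 -4.9]
[[-7.000e-04  3.229e-01  9.464e-01]
 [-1.600e-03  9.464e-01 -3.229e-01]
 [-1.000e+00 -1.700e-03 -1.000e-04]]
delta [   1.  -433.6  538.1]
tool y heading 71.16088438519897
```

Call:
move_arm:
  deltas:
    - [[0, -20, 25], -1]
    - [[0, -58, 72], -2]
    - [[0, -98, 122], -3]
    - [[0, -138, 171], -4]
    - [[0, -178, 221], -5]
    - [[0, -218, 271], -6]
    - [[0, -258, 320], -7]
    - [[0, -298, 370], -8]
    - [[5, -338, 420], -9]
    - [[10, -378, 469], -10]
    - [[15, -415, 515], -11]
    - [[20, -433, 538], -11]
  jaw: -1

```text
time: 1.6
tool_pos: [563.6, -19.0, 210.3]
tcp_rot: [-116.3, 89.9, -124.3]
ft_force: [0.1, 0.8, 1.1]
finger_gap: -0.1
```

```bash
python3 -c "
from h import *
go([562.8,-16.7,90])"
```

```text
t 1.6 pos [563.61 -19.03 210.28] F [0.11 0.76 1.11] gap -0.09754731506947131 q [ -7.1   2.6  92.7  -0.1  84.8 -89.1]
[[-0.0012  0.1383  0.9904]
 [-0.0018  0.9904 -0.1383]
 [-1.     -0.002  -0.001 ]]
delta [120.3   2.4  -1. ]
tool y heading 82.04801845384934
```

Call:
move_arm:
  deltas:
    - [[25, 1, 0], 0]
    - [[60, 2, -1], 0]
    - [[95, 2, -1], 0]
    - [[118, 2, -1], 0]
    - [[128, 2, -1], 0]
    - [[130, 2, -1], 0]
    - [[130, 2, -1], 0]

```text
time: 2.48
tool_pos: [563.4, -17.2, 81.3]
tcp_rot: [-77.0, 89.9, -84.9]
ft_force: [0.2, 0.1, 0.4]
finger_gap: -0.1
```

Run:
```python
from h import *
go([562.8,-16.7,62])
o=[]
for n,(x,y) in {'top':(290,145),'side':(270,170)}.items():
    p,d=snap(n); c=cv2.resize(p[y:y+120,x:x+110],None,fx=3.6,fy=3.6,interpolation=cv2.INTER_CUBIC); o.append(np.clip(c*1.6,0,255).astype('uint8')); np.savez(n+'2.npz',p=p,d=d)
save('near.png',np.hstack(o))
```

```text
t 2.475 pos [563.44 -17.21  81.29] F [0.17 0.15 0.37] gap -0.0773512573061914 q [ -6.9   8.9  99.9  -0.1  71.2 -88.9]
[[ 2.000e-04  1.383e-01  9.904e-01]
 [-2.000e-03  9.904e-01 -1.383e-01]
 [-1.000e+00 -2.000e-03  5.000e-04]]
delta [19.3  0.5 -0.7]
tool y heading 82.05162234865168
```

View pics/near.png

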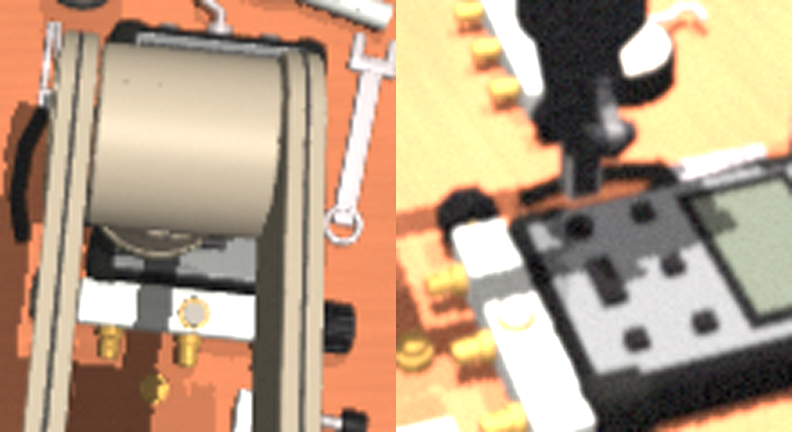

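The side view shows the shut tips at about (583,195) in the crop, just above the round key at (578,222). The top view is blocked by the arm. I'll lower and press, watching the force.

Call:
move_arm:
  deltas:
    - [[8, 0, 0], 0]
    - [[16, 0, -1], 0]
    - [[21, 0, -1], 0]
    - [[22, 0, -1], 0]
    - [[22, 0, -1], 0]

```text
time: 3.2
tool_pos: [562.6, -17.1, 59.5]
tcp_rot: [-65.8, 89.9, -73.7]
ft_force: [0.2, 0.3, -0.1]
finger_gap: -0.0
```

Call:
move_arm:
  deltas:
    - [[2, 0, 0], 0]
    - [[4, 0, 0], 0]
    - [[5, 0, 0], 0]
    - [[5, 0, 0], 0]

```text
time: 3.7
tool_pos: [562.9, -17.2, 54.8]
tcp_rot: [-53.0, 89.9, -61.0]
ft_force: [-0.9, 0.1, 4.3]
finger_gap: 0.4
```

Call:
move_arm:
  deltas:
    - [[1, 0, 0], 0]
    - [[1.7, 0, 0], 0]
    - [[1.7, 0, 0], 0]

```text
time: 4.08
tool_pos: [562.9, -17.2, 53.4]
tcp_rot: [-53.0, 89.9, -60.9]
ft_force: [-2.4, 0.2, 5.9]
finger_gap: -0.2
```

Call:
move_arm:
  deltas:
    - [[-1, 0, 0], 0]
    - [[-4, 0, 0], 0]
    - [[-10, 0, 0], 0]
    - [[-20, 0, 0], 0]
    - [[-20, 0, 0], 0]

```text
time: 4.7
tool_pos: [563.8, -17.3, 74.7]
tcp_rot: [-27.8, 89.8, -35.7]
ft_force: [-0.3, -0.7, 0.2]
finger_gap: 0.0
```

Run:
```python
from h import *
go([556.1,-66.2,73])
p,d=snap('side'); save('after1.png',np.clip(cv2.resize(p[200:310,270:420],None,fx=5,fy=5,interpolation=cv2.INTER_CUBIC)*1.6,0,255).astype('uint8'))
```

```text
t 4.7 pos [563.84 -17.25  74.68] F [-0.33 -0.73  0.16] gap 0.04774235523581195 q [-6.900e+00  9.300e+00  1.002e+02 -1.000e-01  7.030e+01 -8.890e+01]
[[ 0.0034  0.1383  0.9904]
 [-0.0024  0.9904 -0.1383]
 [-1.     -0.0019  0.0037]]
delta [  1.8 -49.5  -0.9]
tool y heading 82.0515997005404
```

View pics/after1.png

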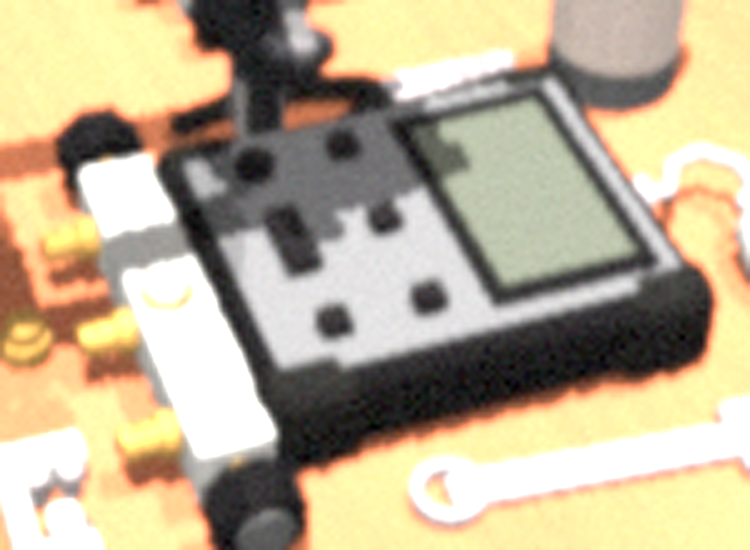

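The side view shows the instrument unmoved: round key at (254,165) and bar at (293,240), the same pixels as before once shifted by the crop. On to the bar key.

Call:
move_arm:
  deltas:
    - [[0, -15, 0], 0]
    - [[0, -35, -1], 0]
    - [[2, -48, -1], 0]
    - [[8, -49.5, -1], 0]
    - [[14, -49.5, -1], 0]
    - [[15, -49.5, -1], 0]
    - [[15, -49.5, -1], 0]

```text
time: 5.62
tool_pos: [555.6, -65.7, 58.9]
tcp_rot: [-37.3, 89.8, -45.2]
ft_force: [0.4, -0.3, -0.8]
finger_gap: -0.3
```

```bash
python3 -c "
from h import *
go([556.1,-66.2,53.2])"
```

```text
t 5.625 pos [555.59 -65.66  58.92] F [ 0.44 -0.26 -0.8 ] gap -0.27453897355530305 q [-1.190e+01  9.800e+00  1.015e+02 -1.000e-01  6.860e+01 -9.400e+01]
[[ 0.0021  0.1377  0.9905]
 [-0.0021  0.9905 -0.1377]
 [-1.     -0.0018  0.0024]]
delta [ 5.7 -0.5  0.6]
tool y heading 82.0865553870761
```

Call:
move_arm:
  deltas:
    - [[2, 0, 0], 0]
    - [[4, 0, 0], 0]
    - [[6, 0, 0], 0]
    - [[6.3, 0, 0], 0]
    - [[6.3, 0, 0], 0]
    - [[6.3, 0, 0], 0]

```text
time: 6.38
tool_pos: [556.0, -65.4, 53.2]
tcp_rot: [-24.8, 89.8, -32.7]
ft_force: [-2.1, 1.7, 5.9]
finger_gap: 0.0
```

Call:
move_arm:
  deltas:
    - [[0.5, 0, 0], 0]
    - [[0.5, 0, 0], 0]
    - [[0.5, 0, 0], 0]
    - [[0.5, 0, 0], 0]
    - [[0.5, 0, 0], 0]

```text
time: 7.0
tool_pos: [556.0, -65.4, 53.2]
tcp_rot: [-25.5, 89.8, -33.4]
ft_force: [-2.6, 1.2, 6.8]
finger_gap: -0.1
```

Call:
move_arm:
  deltas:
    - [[-2, 0, 0], 0]
    - [[-8, 0, 0], 0]
    - [[-20, 0, 0], 0]
    - [[-50, 0, 0], 0]
    - [[-90, 0, 0], 0]
    - [[-130, 0, 0], 0]
    - [[-150, 0, 0], 0]

```text
time: 7.88
tool_pos: [556.7, -65.4, 206.5]
tcp_rot: [-13.4, 89.6, -21.3]
ft_force: [-0.1, 0.0, 0.2]
finger_gap: 0.1
```

```bash
python3 -c "
from h import *
go([380,200,210])"
```

```text
t 7.875 pos [556.74 -65.37 206.54] F [-0.09  0.03  0.17] gap 0.1035045554858708 q [-11.9   1.7  93.9  -0.1  83.9 -94. ]
[[ 0.0069  0.1376  0.9905]
 [-0.0027  0.9905 -0.1375]
 [-1.     -0.0017  0.0072]]
delta [  -5.4  238.5 -211.5]
tool y heading 82.09371627505041
```

Now I'll swing the arm clear for a final look from above.

Call:
move_arm:
  deltas:
    - [[-10, 20, -18], 0]
    - [[-10, 55, -50], 0]
    - [[-10, 95, -85], 0]
    - [[-10, 135, -120], 0]
    - [[-10, 175, -156], 0]
    - [[-10, 215, -190], 0]
    - [[-10, 238, -211], 0]
    - [[-10, 238, -211], 0]

```text
time: 8.88
tool_pos: [379.1, 200.7, 214.2]
tcp_rot: [-16.0, 89.6, -23.7]
ft_force: [-0.6, -0.6, 0.4]
finger_gap: 0.3
```

Run:
```python
from h import *
s=r.sense(); print(s['time'],s['tool_pos'],s['ft_force'])
for n in('top','side'):
    p,d=snap(n); save(n+'_end.png',p); a=np.load(n+'1.npz')['p']
    y0,y1,x0,x1=(150,255,295,400) if n=='top' else (205,310,270,415)
    f=lambda q:np.float32(cv2.cvtColor(q[y0:y1,x0:x1],cv2.COLOR_RGB2GRAY))
    print(n,cv2.phaseCorrelate(f(a),f(p)),(np.abs(f(a)-f(p))>40).sum())
```

```text
8.875 [379.12396579 200.68390637 214.16977177] [-0.58032875 -0.63391637  0.38981857]
top ((0.0077797714618697, -0.010978330189487906), 1.0065075517191318) 0
side ((-0.004798106572749816, 0.03148347218328951), 1.0022344337275) 0
```

View pics/top_end.png

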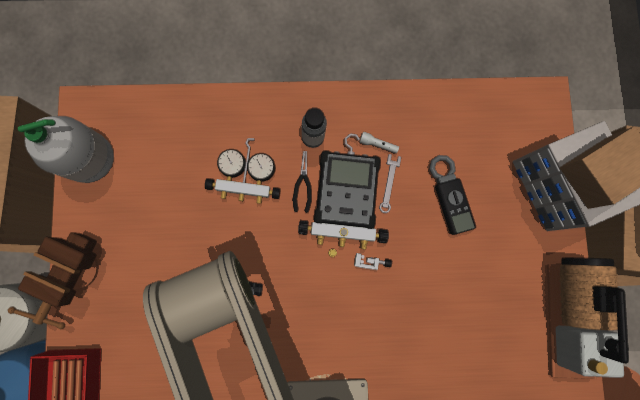

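The top view shows the manifold at (345,195) and everything else where it lay, with the arm clear at about (200,300). Handing in.

```bash
python3 -c "
from bench import r
print(r.hand_in())"
```

```text
the job is handed in; nothing more can be done
None
```

I pressed the manifold's round key and let it come up. Then I held the bar key down for about a second, let go, and handed the job in with the arm clear.

- **Round key:** the shut fingertips pressed it to 5.9 N, about 3 mm by the spring figures, then lifted straight off.
- **Bar key:** I pressed it to between 5.9 and 6.8 N, about 3 to 3.8 mm. It was down from roughly 6.0 s to 7.1 s on the robot's clock. Key travel was judged from force and fingertip height, since the screen is blank and gives no confirmation.
- **Final checks:** before-and-after pictures from both cameras show the manifold shifted less than 0.05 pixel. No pixel changed noticeably around it. In the final top view everything else lies where it was, and the arm stands clear with no contact force beyond noise.
- **Disagreement:** the two cameras placed the keys about 3 mm apart, so I used the average. The force readings fitted the stated spring.

The arm work finished about 9 s into the 38 s limit.

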